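# Seat the filter-support disc and lock it with the slide

## Task

With a fingertip, push the loose steel disc along the top of the white filtration base until it drops into the round recess and lies flat and flush; do not pick it up. Then push the retaining slide by its post all the way home over the disc, so that it is locked in. Leave the bottle, forceps, gasket, racks and tip box where they are.

Things in the scene. Friction and masses are not known exactly. Their poses are not given: they have to be found in the camera images.
- base: white plastic filtration base fixed to the bench: a block 140 mm (its x) by 260 mm (its y) and 24 mm high, with one round recess in its flat top and a steel retaining slide at its +y end. Origin: centre of the underside; z up; y runs from the disc's end of the block towards recess and slide.
- seat (a point): centre of the floor of the round recess, at x = 0, y = +45 mm, z = 16 mm of the base: the recess is 55 mm in diameter and 8 mm deep, with vertical walls, open at the top. Axes as the base's.
- disc: loose steel filter-support disc with small dark perforations, 50 mm in diameter, 8 mm thick, about 0.1 kg, starting flat on the white block's flat top (24 mm above the bench) towards the -y end. Origin: centre of its underside; z is its axis, up. Its top is flush with the block's top when it lies in the recess.
- retainer (a joint): the retaining slide, a steel tongue 24 mm wide and 3 mm thick that runs 2 mm above the block's top between two low guides (5 mm high). Value in m: 0 = drawn back, clear of the recess; grows as it moves towards -y of the base, over the recess, up to a stop at 0.024. Stiff to move by about 1.5 N, no spring; it stays where it is left. A disc that is not fully down blocks it.
- post (a point): centre of the top of the upright round post on the slide, 12 mm in diameter, which stands 22 mm above the tongue (27 to 49 mm above the bench, 3 to 25 mm above the block's top). It moves with the slide; with the slide at 0 it is at x = 0, y = +100 mm of the base. The tongue reaches 23 mm from the post's axis towards the recess and 11 mm away from it. Axes as the base's.
- bottle: small amber dropper bottle, 34 mm across, 70 mm tall, standing behind the block; a bystander. Origin: centre of its underside, z up.
- gasket: pale silicone ring, 48 mm outside, 32 mm hole, 8 mm thick, lying on the bench behind the block; a bystander. Origin: centre of its underside, z up.
- forceps: steel forceps, 116 mm long, about 8 mm high, lying on the bench in front of the block; a bystander. Origin: centre of its underside, z up.
- rack_a: white tube rack, 65 x 200 mm, about 98 mm high with tubes, on the left; a bystander. Origin: centre of its underside, z up.
- rack_b: white tube rack, 65 x 200 mm, about 98 mm high with tubes, on the right; a bystander. Origin: centre of its underside, z up.
- tip_box: grey box of pipette tips, 85 x 120 mm, 59 mm high, on the left near the robot; a bystander. Origin: centre of its underside, z up.
Mind the look-alikes: they are no part of the job. Leave any yellow look-alike of the disc alone.

How it is judged:
By the outcome, as a careful person would: the job done as asked, in the order asked, and still so for the second after the job is handed in, with the robot touching nothing.
It also fails if it takes over 48 s, if anything falls off the work surface, if the arm or the gripper's body presses on something with over 40 N, if the wrist force passes 120 N, or if a joint passes its speed limit or range.

## Robot

A 7-joint arm with a two-finger parallel gripper is mounted at the origin on the work surface. World frame = base frame: x ahead of the robot, y to its left, z up, the work surface at z = 0. Lengths are in m, angles in degrees, forces in N, time in s.
With the tool pointing down it reaches from about 0.425 to 0.875 m from the base axis. Payload 4.7 kg.
Tool frame: the origin (TCP) lies midway between the tips of the shut fingers; the grasp point (between the pads) lies 19 mm behind it; z points along the fingers, x is the direction in which the jaws open and shut, and the axes are right-handed (so a half turn about z gives the same grasp; the last joint's range is limited). The gripper opens to 87 mm and grips with 3 to 60 N. Pads are 19 mm wide; open, the fingers measure 117 mm over their backs; the gripper's body (75 mm by 190 mm) begins 51 mm behind the grasp point.
Start: joints at [72.943, 18.392, -4.016, 83.108, 1.295, 78.541, -3.26], TCP at [0.199, -0.619, 0.223] pointing down, gripper open.
Joint ranges: [-163.93, 163.93], [-17.29, 119.83], [-79.2, 71.16], [3.27, 140.29], [-89.18, 269.18], [5.43, 117.66], [-154.24, 154.24]. Speed limits (degrees/s): [147.25, 147.25, 180, 180, 180, 180, 180].

## Interface

Orientations are given as [roll, pitch, yaw] about the fixed x, y, z axes, in that order (R = Rz(yaw) Ry(pitch) Rx(roll)).
In Python, from cell import telemetry, optics, env gives the robot as it stands.
- The arm moves only by the tool arm_command, never from a script. Its arguments are lists of equal length, an entry for each row: "translation": the shift along the tool's x, y, z in cm, a list of three; "twist": the turn about the tool's z in degrees. In form: {"translation": [[x, y, z], ...], "twist": [twist, ...]}. A call has 1 to 10 rows; each row shifts and turns the pose as measured when the row begins, along the tool's axes as they then stand; what a row does not reach is not made up. A row lasts 1/8 s, in which the tool goes at most 62.5 mm and 10.7 degrees, less where a joint would pass 70% of its speed; a pose out of reach is approached as far as the arm can. A call is refused whole if a number of a shift passes 6.25 or a number of a turn 10.7, either way. A call with a gripper value outside its range is refused whole. "grip" is the opening in per cent of the stroke, from 0 (shut) to 100 (fully open), set as the call begins (left out, the last holds). The fingers move at their own pace and stop on an object; "force" is the grip in N (left out, the last holds). Time passes only in rows, so rows that do not move let the fingers close. It gives the time, the measured TCP pose, the force and the opening at its end, in the units of the state.
- telemetry.get_obs(): the state, without advancing time (a new reading comes with each control period).
- optics.read_camera(name): name is "scene" or "side" or "wrist"; returns a dict with "img" (480x640x3 uint8, blue, green, red), "fx", "fy", "cx", "cy" (pixels), "extrinsics" (4x4, takes a point from camera to world coordinates); the wrist camera has in their place "hand_eye" (4x4, takes a point from camera to tool coordinates, whose origin is the TCP and whose axes are the tool frame's). Camera axes: x right, y up, looking along -z (the intrinsics and any distortion apply to the point x, -y, -z); pixel columns grow to the right and rows downward; lengths in m; the calibration is good to about 2 mm. A picture is of the moment at which its call begins: read the wrist's pose just before it. There is no depth.
- env.sign_off(): hands the job in, once; it reports no verdict.
The state is a dict: "time_s": time; "qpos": joint angles; "joint_velocities": joint speeds; "effort": joint torques, N m; "tool_pos": TCP position; "tool_rot": TCP orientation; "force": force on the tool from outside, world axes, zero at the start; "wrist_torque": the same for the moment, N m; "grip_width": finger opening in m.
Only numpy, scipy, OpenCV 4.12 (cv2) and the standard library are available. Lean on these libraries where they do the work, as an engineer would, in place of code of your own. Each camera call takes 0.05 s, during which the arm holds its last target. There are 200 camera calls.

## Working session

There is one attempt and no reset: what is moved stays moved. The work goes in short steps, Python scripts to look and compute and a tool call to move; the robot and the scene stay as the last step left them, time stands still between calls to the robot, and variables do not carry over. Pictures are saved under pics/ and viewed, about 8 in all and at most 12, crops included, and the job is handed in when it is done.

Besides the shell and the picture viewer there is one more tool, called after ">>>" as name(argument=value, ...), one argument or row to a line, values as JSON. arm_command: Moves the arm, as the interface text tells. Its arguments: {"type":"object","properties":{"translation":{"type":"array","items":{"type":"array","items":{"type":"number"}}},"twist":{"type":"array","items":{"type":"number"}},"grip":{"type":"number"},"force":{"type":"number"}},"required":["translation","twist"]}

```bash
mkdir -p pics; ls
cat > h.py <<'E'
import numpy as np, cv2
from cell import telemetry, optics, env
from scipy.spatial.transform import Rotation as R
def T_tool():
    o=telemetry.get_obs(); T=np.eye(4); T[:3,:3]=R.from_euler('xyz',o['tool_rot'],degrees=True).as_matrix(); T[:3,3]=o['tool_pos']; return T
def cam(n):
    T=T_tool(); c=optics.read_camera(n)
    c['E']=np.array(c['extrinsics']) if 'extrinsics' in c else T@np.array(c['hand_eye']); return c
def ray(c,u,v,z):
    d=c['E'][:3,:3]@np.array([(u-c['cx'])/c['fx'],-(v-c['cy'])/c['fy'],-1]); p=c['E'][:3,3]
    return p+d*(z-p[2])/d[2]
def proj(c,P):
    q=np.linalg.inv(c['E'])@np.append(P,1); return c['cx']+c['fx']*q[0]/-q[2], c['cy']-c['fy']*q[1]/-q[2]
E
python3 - <<'E'
from h import *
print(telemetry.get_obs())
for n in('scene','side','wrist'):
    c=cam(n); cv2.imwrite(f'pics/{n}0.png',c['img']); print(n,[k for k in c],c['fx'],c['cx'],c['cy'],c['E'].round(3).tolist(), c.get('distortion'))
E
```

```text
pics
{'time_s': 0.0, 'qpos': array([72.94187766, 18.43878848, -4.01421112, 83.17496581,  1.29432197,
       78.54050638, -3.25934535]), 'joint_velocities': array([-0.02092564, -0.05966031, -0.01832612, -0.08124544, -0.00984635,
       -0.1161478 , -0.10198288]), 'effort': array([-3.68076428e-05, -4.91286743e+01, -4.03736159e-01, -3.12525916e+01,
       -6.39309688e-02,  4.39349189e-02,  1.87468809e-04]), 'tool_pos': array([ 0.1991867 , -0.61814719,  0.22146384]), 'tool_rot': array([ 1.79994492e+02,  1.09061228e-01, -7.21328655e+01]), 'force': array([ 0.00497931, -0.69061362,  0.57391025]), 'wrist_torque': array([0.06494434, 0.047427  , 0.00697141]), 'grip_width': 0.08655424615939446}
scene ['img', 'fx', 'fy', 'cx', 'cy', 'extrinsics', 'E'] 580.5195357355674 305.59613297827224 237.7089979705902 [[0.659, -0.538, 0.526, 1.132], [0.752, 0.463, -0.469, -0.594], [0.008, 0.705, 0.709, 0.933], [0.0, 0.0, 0.0, 1.0]] None
side ['img', 'fx', 'fy', 'cx', 'cy', 'extrinsics', 'E'] 455.7487494655919 315.0376345516124 234.32362281396772 [[0.977, 0.115, -0.18, 0.332], [-0.213, 0.61, -0.764, -0.792], [0.022, 0.784, 0.62, 0.694], [0.0, 0.0, 0.0, 1.0]] None
wrist ['img', 'fx', 'fy', 'cx', 'cy', 'hand_eye', 'E'] 382.0434201561431 316.9799241762126 236.54390118529585 [[0.306, 0.917, 0.254, 0.269], [-0.952, 0.295, 0.081, -0.596], [-0.001, -0.267, 0.964, 0.384], [0.0, 0.0, 0.0, 1.0]] None
```

View pics/scene0.png

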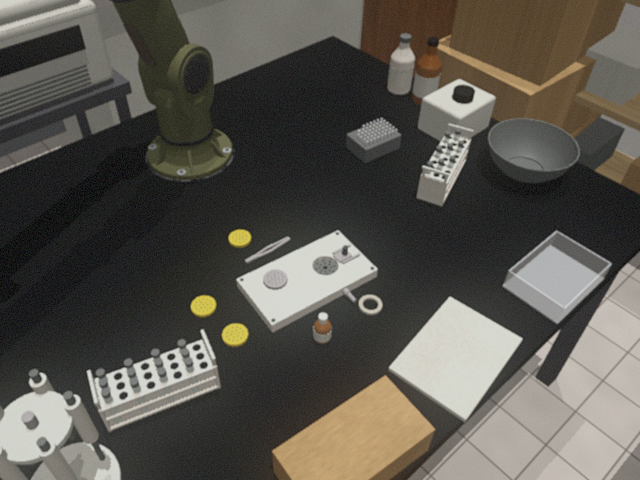

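View pics/side0.png

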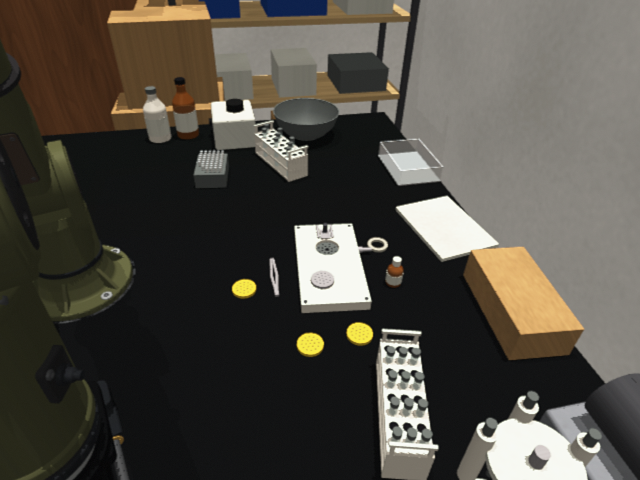

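The scene shows the white block with a grey disc at (275,280), the recess at (325,265) and the post at (345,252). Possible confusions are the yellow discs at (240,238), (203,306) and (235,335), the gasket at (370,304) and the dark recess floor at (325,265). I choose the grey perforated disc at (275,280) on the block and will check it in a crop.

Run:
```python
from h import *
a=cv2.imread('pics/scene0.png')[220:340,225:390]; b=cv2.imread('pics/side0.png')[210:320,260:400]
A=cv2.resize(a,(640,465),interpolation=cv2.INTER_CUBIC)
cv2.imwrite('pics/crop1.png',A)
c=cam('scene'); s=cam('side')
for n,c,(x0,y0,x1,y1) in(('scene',c,(225,220,390,340)),('side',s,(285,210,375,320))):
    g=cv2.cvtColor(c['img'],cv2.COLOR_BGR2GRAY)
    roi=np.zeros_like(g); roi[y0:y1,x0:x1]=g[y0:y1,x0:x1]
    print(n,np.bincount(roi[roi>100]//10))
    for th in(150,200,215):
        m=(roi>th).astype(np.uint8)
        cs,_=cv2.findContours(m,cv2.RETR_EXTERNAL,cv2.CHAIN_APPROX_NONE); k=max(cs,key=cv2.contourArea)
        p=np.array([ray(c,u,v,.024)[:2] for u,v in k[:,0]],np.float32)
        print(th,cv2.contourArea(k),cv2.minAreaRect(p))
```

```text
scene [   0    0    0    0    0    0    0    0    0    0  279  340  759  347
  193  246  326  539  632  342  272 4764    3]
150 6439.5 ((0.5566329956054688, -0.06212037801742554), (0.2621915638446808, 0.17834684252738953), 82.80653381347656)
200 5132.0 ((0.5385831594467163, -0.060341477394104004), (0.2574966251850128, 0.13733451068401337), 82.76304626464844)
215 12.0 ((0.6401439309120178, -0.10954604297876358), (0.009813979268074036, 0.009683212265372276), 49.14301681518555)
side [   0    0    0    0    0    0    0    0    0    0  108  525  145   61
   40   56   48   63   77  111  250  104  104  150 3590  259]
150 4950.5 ((0.5586418509483337, -0.0650465339422226), (0.2613120675086975, 0.18559689819812775), 82.21691131591797)
200 4757.0 ((0.5596619248390198, -0.06482426822185516), (0.25831520557403564, 0.18495453894138336), 82.7527084350586)
215 4276.5 ((0.5415275692939758, -0.06247469782829285), (0.2581958472728729, 0.1478206068277359), 82.7213363647461)
```

View pics/crop1.png

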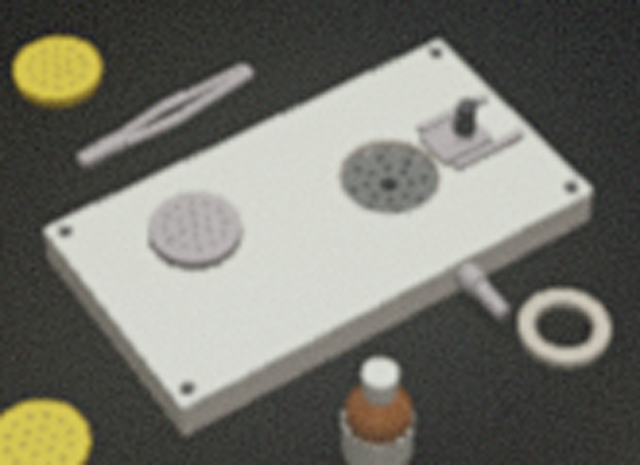

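The crop confirms it: the grey perforated disc at crop (196,226), the empty dark recess at (390,176), and the post with its tongue at (468,103). The yellow discs and the gasket are distinct.

Run:
```python
from h import *
c=cam('scene'); s=cam('side')
O=np.array([.539,-.0603]); a=np.radians(82.76); Y=np.array([np.cos(a),np.sin(a)]); X=np.array([Y[1],-Y[0]])
def rep(n,p): d=p[:2]-O; print(n,p.round(4),'base xy',(d@X*1e3).round(1),(d@Y*1e3).round(1))
rep('disc',ray(c,275.5,278.3,.032)); rep('recess',ray(c,325.6,265.4,.024)); rep('post',ray(c,345.7,246.6,.049))
rep('disc side',ray(s,322.5,279,.032)); rep('recess side',ray(s,328,248,.024)); rep('post side',ray(s,324,225,.049))
rep('rackb near',ray(s,402,332,.09)); rep('rackb scene',ray(c,208,335,.098))
rep('bottle',ray(c,322,338,.0)); rep('rack side left',ray(s,380,345,.09))
```

```text
disc [ 0.5107 -0.1219  0.032 ] base xy -20.3 -64.7
recess [ 0.5464 -0.0152  0.024 ] base xy 1.7 45.7
post [0.5509 0.0374 0.049 ] base xy -0.5 98.4
disc side [ 0.5076 -0.1269  0.032 ] base xy -22.8 -70.0
recess side [ 0.545  -0.0222  0.024 ] base xy 1.1 38.5
post side [0.5475 0.0323 0.049 ] base xy -3.2 92.9
rackb near [ 0.5951 -0.3361  0.09  ] base xy 90.4 -266.5
rackb scene [ 0.5803 -0.327   0.098 ] base xy 74.6 -259.4
bottle [ 0.6656 -0.1332  0.    ] base xy 134.8 -56.4
rack side left [ 0.5498 -0.3547  0.09  ] base xy 47.8 -290.7
```

```bash
cat >> h.py <<'E'
def plan(target,yaw,n):
    o=telemetry.get_obs(); p=np.array(o['tool_pos']); y0=o['tool_rot'][2]; dy=(yaw-y0+180)%360-180
    d=(np.array(target)-p)/n*100
    tr=[]
    for i in range(n):
        a=np.radians(y0+dy*i/n); tr.append([round(d[0]*np.cos(a)+d[1]*np.sin(a),2),round(d[0]*np.sin(a)-d[1]*np.cos(a),2),round(-d[2],2)])
    print(p.round(4),np.round(o['tool_rot'],2),tr,[round(-dy/n,2)]*n)
E
python3 -c "
from h import *
plan([.4964,-.1647,.13],-18.3,10)"
```

```text
[ 0.1993 -0.6186  0.2223] [ 1.800e+02  3.000e-02 -7.214e+01] [[np.float64(-3.41), np.float64(-4.22), np.float64(0.92)], [np.float64(-3.0), np.float64(-4.52), np.float64(0.92)], [np.float64(-2.56), np.float64(-4.78), np.float64(0.92)], [np.float64(-2.1), np.float64(-5.0), np.float64(0.92)], [np.float64(-1.62), np.float64(-5.18), np.float64(0.92)], [np.float64(-1.13), np.float64(-5.31), np.float64(0.92)], [np.float64(-0.63), np.float64(-5.39), np.float64(0.92)], [np.float64(-0.12), np.float64(-5.42), np.float64(0.92)], [np.float64(0.39), np.float64(-5.41), np.float64(0.92)], [np.float64(0.9), np.float64(-5.35), np.float64(0.92)]] [np.float64(-5.38), np.float64(-5.38), np.float64(-5.38), np.float64(-5.38), np.float64(-5.38), np.float64(-5.38), np.float64(-5.38), np.float64(-5.38), np.float64(-5.38), np.float64(-5.38)]
```

>>> arm_command(
  translation=[
    [-3.4,-4.2,0.9],
    [-3.0,-4.5,0.9],
    [-2.6,-4.8,0.9],
    [-2.1,-5.0,0.9],
    [-1.6,-5.2,0.9],
    [-1.1,-5.3,0.9],
    [-0.6,-5.4,0.9],
    [-0.1,-5.4,0.9],
    [0.4,-5.4,0.9],
    [0.9,-5.3,0.9],
  ],
  twist=[-5.4,-5.4,-5.4,-5.4,-5.4,-5.4,-5.4,-5.4,-5.4,-5.4],
  grip=34,
)

```text
time_s: 1.6
tool_pos: [0.4976, -0.1549, 0.1301]
tool_rot: [179.6, -0.3, -17.0]
force: [0.6, -0.9, -0.4]
grip_width: 0.0297
```

Run:
```python
from h import *
plan([.4964,-.1647,.10],-18.3,2)
o=telemetry.get_obs(); print(o['grip_width'],o['joint_velocities'].round(1))
c=cam('wrist'); cv2.imwrite('pics/w1.png',c['img'])
```

```text
[ 0.4976 -0.1549  0.1301] [179.6   -0.34 -17.  ] [[np.float64(0.08), np.float64(0.49), np.float64(1.51)], [np.float64(0.09), np.float64(0.49), np.float64(1.51)]] [np.float64(0.65), np.float64(0.65)]
0.029695211544039386 [-30.4  18.8 -23.   -8.2  13.8  -6.6 -13.9]
```

View pics/w1.png

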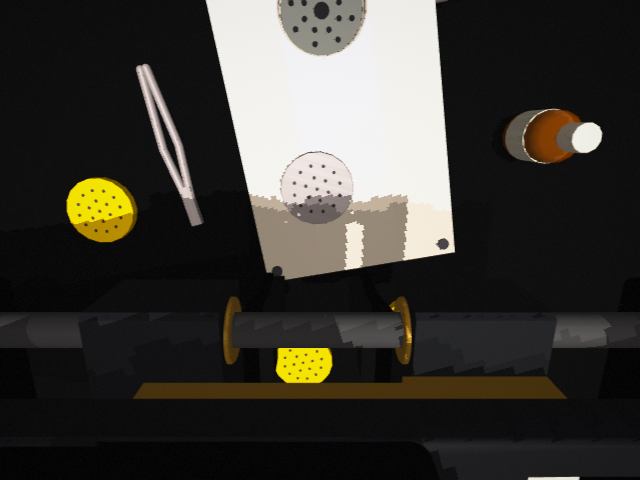

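The wrist view shows the disc at (317,188), the recess at (322,10), and the two fingers low in the picture at about x=232 and x=402. I measure the disc and recess in this image.

>>> arm_command(
  translation=[
    [0.1,0.5,1.2],
    [0.1,0.5,1.2],
    [0,0,0],
  ],
  twist=[0.6,0.6,0],
)

```text
time_s: 2.02
tool_pos: [0.4995, -0.1568, 0.1035]
tool_rot: [179.9, -0.3, -17.5]
force: [-0.7, -0.3, -0.2]
grip_width: 0.0297
```

Run:
```python
from h import *
O=np.array([.539,-.0603]); a=np.radians(82.76); Y=np.array([np.cos(a),np.sin(a)]); X=np.array([Y[1],-Y[0]])
c=cam('wrist'); cv2.imwrite('pics/w2.png',c['img'])
o=telemetry.get_obs(); print(o['tool_pos'],o['tool_rot'])
print('pred disc',proj(c,[.5107,-.1219,.032]),'recess',proj(c,[.5457,-.0155,.024]),'tcp',proj(c,o['tool_pos']))
g=cv2.medianBlur(cv2.cvtColor(c['img'],cv2.COLOR_BGR2GRAY),5)
h=cv2.HoughCircles(g,cv2.HOUGH_GRADIENT,1,60,param1=80,param2=20,minRadius=30,maxRadius=70)
for u,v,r in h[0][:6]:
    p=ray(c,u,v,.032); d=p[:2]-O; print(u,v,r,p.round(4),'base',(d@X*1e3).round(1),(d@Y*1e3).round(1), 'R mm',1e3*np.linalg.norm(ray(c,u+r,v,.032)-p))
```

```text
[ 0.49986755 -0.15681407  0.1040852 ] [179.93549479  -0.3492614  -17.53546084]
pred disc (np.float64(315.73887136784606), np.float64(191.21947866320335)) recess (np.float64(317.72457105603513), np.float64(-11.105702619209382)) tcp (np.float64(316.5638395881359), np.float64(294.5558753556936))
312.5 192.5 41.0 [ 0.5086 -0.1221  0.032 ] base -22.4 -65.1 R mm 25.263939405658117
84.5 220.5 32.5 [ 0.3671 -0.0956  0.032 ] base -166.1 -56.7 R mm 20.30667424587981
317.5 2.5 42.7 [ 0.5428 -0.024   0.032 ] base -0.8 36.5 R mm 23.20418076075578
571.5 128.5 34.3 [ 0.6661 -0.1322  0.032 ] base 135.1 -55.3 R mm 20.34935990613184
298.5 383.5 35.8 [ 0.4574 -0.2492  0.032 ] base -57.2 -197.7 R mm 25.483353432590444
```

View pics/w2.png

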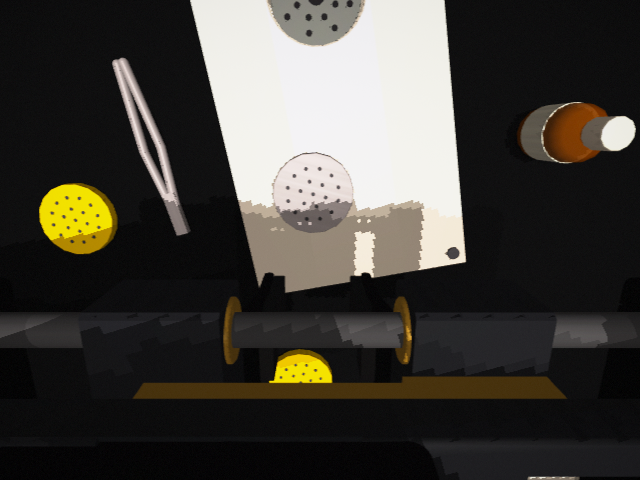

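The disc centre is about (313,192), radius 25 mm, which agrees with the scene camera. The fingertips at (273,280) and (360,280) straddle its axis. Now I descend behind it.

```bash
python3 -c "
from h import *
plan([.4954,-.1617,.0275],-18.9,4)"
```

```text
[ 0.4999 -0.1568  0.1041] [179.94  -0.35 -17.54] [[np.float64(-0.07), np.float64(0.15), np.float64(1.91)], [np.float64(-0.07), np.float64(0.15), np.float64(1.91)], [np.float64(-0.07), np.float64(0.15), np.float64(1.91)], [np.float64(-0.07), np.float64(0.15), np.float64(1.91)]] [np.float64(0.34), np.float64(0.34), np.float64(0.34), np.float64(0.34)]
```

>>> arm_command(
  translation=[
    [-0.1,0.2,2.0],
    [-0.1,0.2,2.0],
    [-0.1,0.1,2.0],
    [0,0.1,1.0],
    [0,0,0],
  ],
  twist=[0.4,0.4,0.4,0.4,0],
)

```text
time_s: 2.7
tool_pos: [0.4955, -0.1683, 0.0346]
tool_rot: [179.8, -0.6, -19.8]
force: [-0.1, -0.4, -0.2]
grip_width: 0.0295
```

```bash
python3 -c "
from h import *
plan([.4954,-.1617,.0275],-18.9,1)"
```

```text
[ 0.4955 -0.1683  0.0346] [179.82  -0.62 -19.79] [[np.float64(-0.24), np.float64(-0.62), np.float64(0.71)]] [np.float64(-0.89)]
```

>>> arm_command(
  translation=[
    [-0.2,-0.3,0.7],
    [0,0,0],
    [0,0,0],
  ],
  twist=[-0.9,0,0],
)

```text
time_s: 3.08
tool_pos: [0.4961, -0.1651, 0.0289]
tool_rot: [179.8, -0.8, -18.8]
force: [0.1, -0.1, 0.4]
grip_width: 0.0297
```

Run:
```python
from h import *
plan([.4954,-.1617,.0275],-18.9,1)
c=cam('wrist'); cv2.imwrite('pics/w3.png',c['img'])
```

```text
[ 0.4961 -0.1651  0.0289] [179.8   -0.79 -18.84] [[np.float64(-0.17), np.float64(-0.3), np.float64(0.14)]] [np.float64(0.06)]
```

View pics/w3.png

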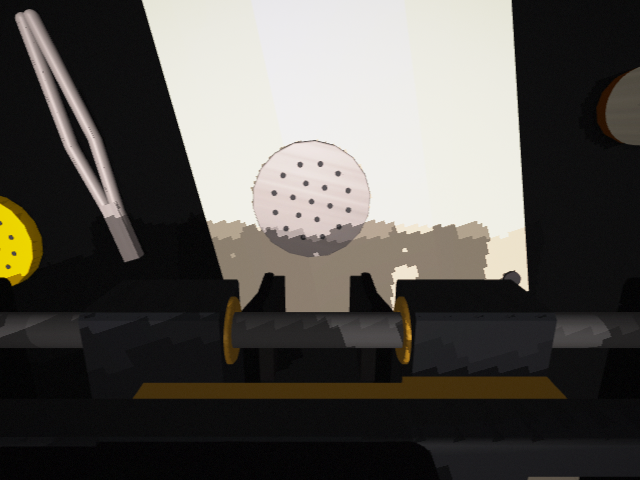

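The disc centre is at (311,198) and the finger midpoint is at x≈317, so I shift about 2 mm to tool −x and start pushing.

>>> arm_command(
  translation=[
    [-0.2,0,0.15],
    [0,-0.8,0],
    [0,-0.8,0],
    [0,-0.8,0],
    [0,-0.8,0],
    [0,-0.8,0],
    [0,-0.8,0],
    [0,0,0],
  ],
  twist=[0,0,0,0,0,0,0,0],
)

```text
time_s: 4.12
tool_pos: [0.5111, -0.1151, 0.0275]
tool_rot: [179.8, -0.8, -18.8]
force: [-0.3, -0.1, 0.5]
grip_width: 0.0298
```

```bash
cat > look.py <<'E'
from h import *
import sys
c=cam('wrist'); cv2.imwrite(sys.argv[1],c['img'])
g=cv2.medianBlur(cv2.cvtColor(c['img'],cv2.COLOR_BGR2GRAY),5)
h=cv2.HoughCircles(g,cv2.HOUGH_GRADIENT,1,60,param1=80,param2=20,minRadius=48,maxRadius=72)
for u,v,r in (h[0][:4] if h is not None else []):
    p=ray(c,u,v,.032); print(u,v,r,p.round(4),'R mm',1e3*np.linalg.norm(ray(c,u+r,v,.032)-p))
print('seat px',proj(c,[.5455,-.0155,.024]))
plan([.536,-.0434,.0275],-18.9,1)
E
python3 look.py pics/w4.png
```

```text
316.5 230.5 57.4 [ 0.5216 -0.0853  0.032 ] R mm 24.573598556277435
313.5 48.5 69.2 [ 0.5434 -0.0178  0.032 ] R mm 26.142053748879082
seat px (np.float64(316.64879466345104), np.float64(44.738760078426566))
[ 0.5109 -0.1156  0.0275] [179.78  -0.83 -18.79] [[np.float64(0.05), np.float64(-7.64), np.float64(-0.0)]] [np.float64(0.11)]
```

View pics/w4.png

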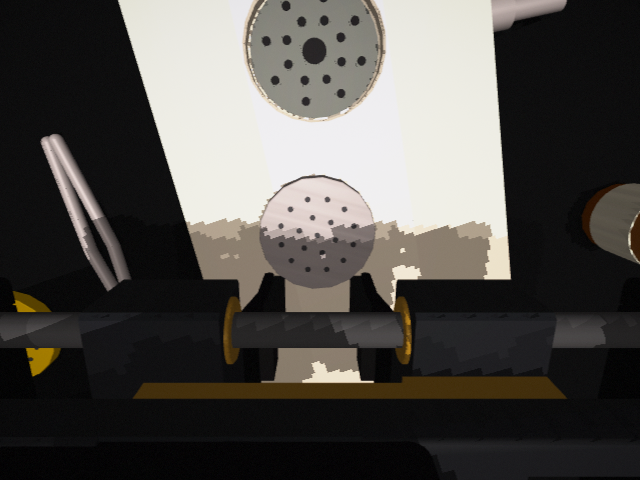

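The disc is cradled between both tips at (316,231), and the recess rim is centred at (314,48). I push on with about 1 mm of shift to tool −x.

>>> arm_command(
  translation=[
    [-0.05,-0.8,0],
    [-0.05,-0.8,0],
    [0,-0.8,0],
    [0,-0.8,0],
    [0,-0.8,0],
    [0,-0.8,0],
    [0,0,0],
  ],
  twist=[0,0,0,0,0,0,0],
)

```text
time_s: 5.05
tool_pos: [0.5265, -0.0669, 0.0273]
tool_rot: [179.8, -0.8, -18.8]
force: [0.4, -0.2, -0.1]
grip_width: 0.0296
```

```bash
python3 look.py pics/w5.png
```

```text
316.5 230.5 58.2 [ 0.537  -0.0371  0.032 ] R mm 24.88477720611723
566.5 48.5 67.0 [ 6.498e-01 -5.000e-04  3.200e-02] R mm 25.713529195661057
318.5 170.5 62.6 [ 0.546  -0.0133  0.032 ] R mm 25.64398225250598
seat px (np.float64(318.6976384478766), np.float64(173.73314813564275))
[ 0.5263 -0.0673  0.0273] [179.75  -0.82 -18.83] [[np.float64(0.15), np.float64(-2.58), np.float64(-0.02)]] [np.float64(0.07)]
```

View pics/w5.png

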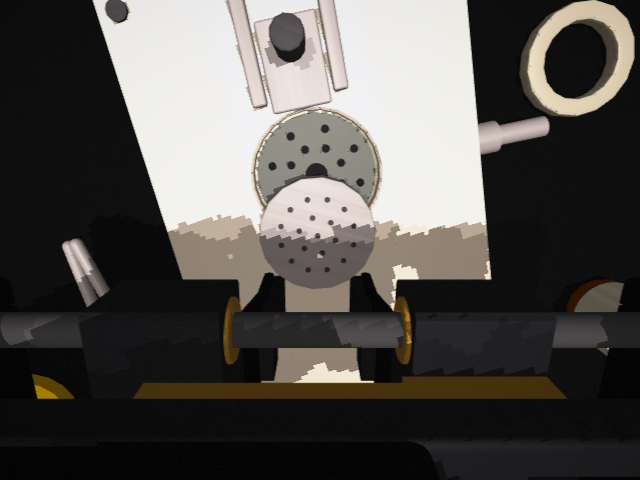

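The disc is at (316,231), overlapping the recess rim centred at about (317,171), and it is laterally aligned. About 23 mm remain.

>>> arm_command(
  translation=[
    [0,-0.6,0],
    [0,-0.6,0],
    [0,-0.6,0],
    [0,-0.5,0],
    [0,0,0],
    [0,0,0],
  ],
  twist=[0,0,0,0,0,0],
)

```text
time_s: 5.85
tool_pos: [0.5341, -0.0443, 0.027]
tool_rot: [179.8, -0.8, -18.9]
force: [-0.2, 0.2, -0.9]
grip_width: 0.0298
```

```bash
python3 look.py pics/w6.png
```

```text
316.5 227.5 59.1 [ 0.5451 -0.0131  0.032 ] R mm 25.1613548513357
558.5 102.5 64.6 [0.6513 0.0036 0.032 ] R mm 25.61883947887203
seat px (np.float64(318.83320794913993), np.float64(227.62645842775441))
[ 0.5341 -0.0443  0.027 ] [179.75  -0.81 -18.87] [[np.float64(0.15), np.float64(-0.15), np.float64(-0.05)]] [np.float64(0.03)]
```

View pics/w6.png

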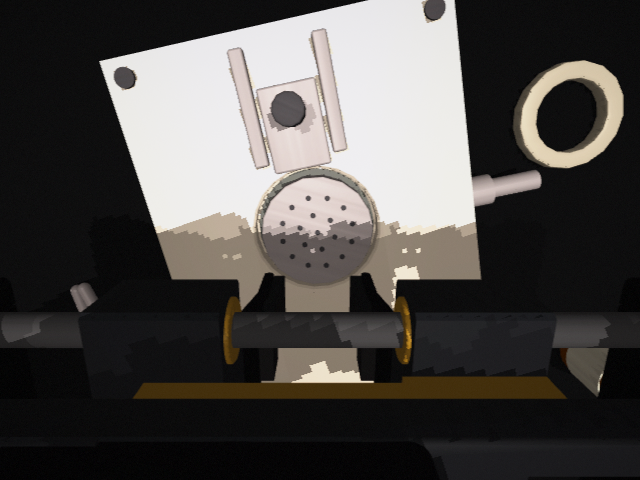

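The disc at (316,228) is over the recess but its rim is still high; its apparent radius still fits z=32 mm. I push 3 mm more.

>>> arm_command(
  translation=[
    [0,-0.25,0],
    [0,-0.2,0],
    [0,0,0],
  ],
  twist=[0,0,0],
)

```text
time_s: 6.28
tool_pos: [0.5356, -0.04, 0.027]
tool_rot: [179.8, -0.8, -18.9]
force: [1.0, 0.3, 0.3]
grip_width: 0.0297
```

```bash
python3 look.py pics/w7.png
```

```text
315.5 232.5 62.4 [ 0.5455 -0.0107  0.032 ] R mm 26.662756731136966
579.5 132.5 60.5 [ 0.659  -0.0062  0.032 ] R mm 24.525746186144747
354.5 323.5 55.7 [ 0.5483 -0.0573  0.032 ] R mm 25.5821079248565
seat px (np.float64(318.80658871117544), np.float64(237.57529333182103))
[ 0.5356 -0.0401  0.027 ] [179.76  -0.8  -18.91] [[np.float64(0.15), np.float64(0.3), np.float64(-0.05)]] [np.float64(-0.01)]
```

>>> arm_command(
  translation=[
    [0,0.6,0],
    [0,0.4,-2.0],
    [0,0,-3.0],
    [0,0,-2.0],
    [0,0,0],
  ],
  twist=[0,0,0,0,0],
  grip=0,
)

```text
time_s: 6.95
tool_pos: [0.5317, -0.051, 0.1028]
tool_rot: [179.7, -0.9, -19.0]
force: [-1.2, 0.2, -0.2]
grip_width: 0.0005
```

Run:
```python
from h import *
c=cam('wrist'); cv2.imwrite('pics/w8.png',c['img'])
s=cam('side')
v=cv2.resize(c['img'][60:380,180:460],(560,640))[:600]
cv2.imwrite('pics/v8.png',v)
g=cv2.medianBlur(cv2.cvtColor(c['img'],cv2.COLOR_BGR2GRAY),3)
h=cv2.HoughCircles(g,cv2.HOUGH_GRADIENT,1,10,param1=80,param2=15,minRadius=28,maxRadius=50)
for u,v,r in h[0][:5]:
    p=ray(c,u,v,.024); print(u,v,r,p.round(4),'R mm',1e3*np.linalg.norm(ray(c,u+r,v,.024)-p))
print('post px',proj(c,[.5516,.0389,.049]))
```

```text
314.5 187.5 42.7 [ 0.5443 -0.0154  0.024 ] R mm 27.061062338961367
497.5 103.5 34.9 [ 0.6648 -0.0037  0.024 ] R mm 21.17217771002836
491.5 112.5 32.5 [ 0.6603 -0.0076  0.024 ] R mm 19.826350427701367
326.5 188.5 49.4 [ 0.5513 -0.0185  0.024 ] R mm 31.370522819112463
313.5 197.5 46.1 [ 0.5416 -0.0212  0.024 ] R mm 29.427294816590457
post px (np.float64(294.4475206178536), np.float64(93.59704771364582))
```

View pics/v8.png

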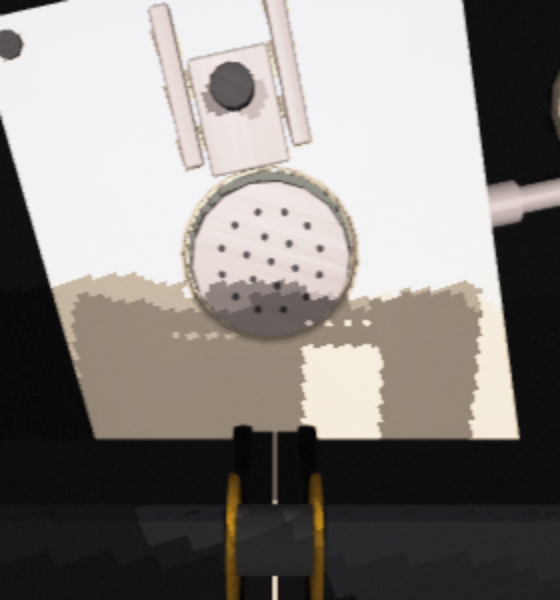

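The disc lies in the recess. Its apparent diameter is about 0.90 of the recess, against 50/55=0.91 expected if flush. The post is at crop (232,85), about where I predicted. Next I go beyond the post.

```bash
python3 -c "
from h import *
c=cam('scene'); print(ray(c,420,195,.05),ray(c,445,195,.05))
plan([.5556,.0706,.08],-7.24,3)"
```

```text
[0.54443659 0.28293025 0.05      ] [0.58234726 0.32704318 0.05      ]
[ 0.5298 -0.0507  0.0999] [179.71  -0.66 -18.97] [[np.float64(-0.5), np.float64(-4.1), np.float64(0.66)], [np.float64(-0.22), np.float64(-4.13), np.float64(0.66)], [np.float64(0.06), np.float64(-4.13), np.float64(0.66)]] [np.float64(-3.91), np.float64(-3.91), np.float64(-3.91)]
```

>>> arm_command(
  translation=[
    [-0.5,-4.1,0.2],
    [-0.2,-4.1,0.5],
    [0,-4.1,0.5],
    [0,0,0],
    [0,0,0],
  ],
  twist=[-3.9,-3.9,-3.9,0,0],
)

```text
time_s: 7.72
tool_pos: [0.5522, 0.071, 0.0815]
tool_rot: [179.5, -0.1, -7.1]
force: [0.4, 0.2, -0.2]
grip_width: 0.0001
```

```bash
python3 -c "
from h import *
plan([.5556,.0706,.036],-7.24,2)"
```

```text
[0.5522 0.071  0.0815] [ 1.7953e+02 -7.0000e-02 -7.0900e+00] [[np.float64(0.17), np.float64(-0.0), np.float64(2.27)], [np.float64(0.17), np.float64(-0.0), np.float64(2.27)]] [np.float64(0.08), np.float64(0.08)]
```

>>> arm_command(
  translation=[
    [0.2,0,2.2],
    [0.2,0,1.8],
    [0,0,0],
    [0,0,0],
  ],
  twist=[0,0,0,0],
)

```text
time_s: 8.22
tool_pos: [0.556, 0.0658, 0.0397]
tool_rot: [179.4, -0.0, -7.4]
force: [0.8, -0.6, -0.0]
grip_width: 0.0007
```

```bash
python3 -c "
from h import *
plan([.5556,.0706,.036],-7.24,1)
c=cam('wrist'); s=cam('side'); 
b=cv2.resize(s['img'][200:320,270:400],(520,480),interpolation=cv2.INTER_CUBIC); 
cv2.imwrite('pics/v9.png',b)"
```

```text
[0.556  0.0658 0.0397] [ 1.7941e+02 -1.0000e-02 -7.4500e+00] [[np.float64(-0.1), np.float64(-0.47), np.float64(0.37)]] [np.float64(-0.21)]
```

View pics/v9.png

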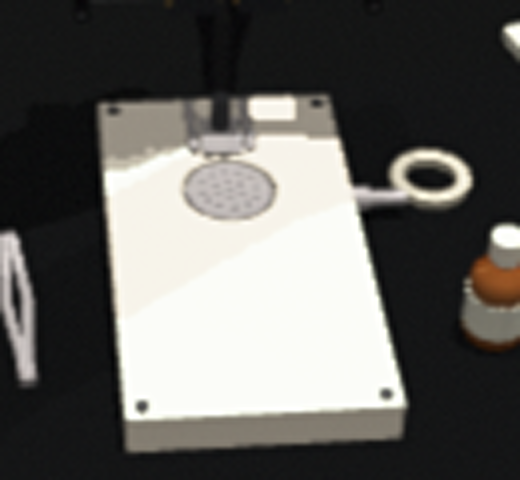

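The side view shows the disc flush, with no side wall showing at (230,190), and the fingertips behind the post at (222,110). Now I push the slide.

>>> arm_command(
  translation=[
    [-0.1,0,0.2],
    [0,0.5,0],
    [0,0.5,0],
    [0,0.5,0],
    [0,0.5,0],
    [0,0.5,0],
  ],
  twist=[0,0,0,0,0,0],
)

```text
time_s: 9.07
tool_pos: [0.5525, 0.041, 0.0395]
tool_rot: [179.5, -0.2, -7.4]
force: [0.4, 1.9, -1.1]
grip_width: 0.0006
```

>>> arm_command(
  translation=[
    [0,0.4,0],
    [0,0.3,0],
  ],
  twist=[0,0],
)

```text
time_s: 9.32
tool_pos: [0.5516, 0.0338, 0.0395]
tool_rot: [179.5, -0.2, -7.4]
force: [-0.1, 1.6, -0.8]
grip_width: 0.0008
```

>>> arm_command(
  translation=[
    [0,0.2,0],
    [0,0.2,0],
    [0,0.2,0],
  ],
  twist=[0,0,0],
)

```text
time_s: 9.7
tool_pos: [0.5511, 0.0301, 0.0396]
tool_rot: [179.8, -0.2, -7.3]
force: [1.2, 6.7, -2.9]
grip_width: 0.0007
```

>>> arm_command(
  translation=[
    [0,0.3,0],
    [0,0.3,0],
  ],
  twist=[0,0],
)

```text
time_s: 9.95
tool_pos: [0.5511, 0.0301, 0.0398]
tool_rot: [-179.8, -0.3, -7.1]
force: [1.9, 6.4, -3.2]
grip_width: 0.0003
```

The slide has stopped against something firm. I back off, rise clear and check.

>>> arm_command(
  translation=[
    [0,-0.8,0],
    [0,-0.8,-1.0],
    [0,0,-4.0],
    [0,0,-4.0],
    [0,0,0],
    [0,0,0],
  ],
  twist=[0,0,0,0,0,0],
)

```text
time_s: 10.7
tool_pos: [0.5522, 0.0447, 0.1342]
tool_rot: [179.9, -0.3, -7.1]
force: [-0.2, 0.1, -0.0]
grip_width: 0.0005
```

>>> arm_command(
  translation=[
    [0,5.0,0],
    [0,5.0,0],
    [0,4.0,0],
    [0,0,0],
    [0,0,0],
  ],
  twist=[0,0,0,0,0],
)

```text
time_s: 11.32
tool_pos: [0.5313, -0.0968, 0.1297]
tool_rot: [179.9, 0.2, -7.0]
force: [0.0, 0.3, 0.1]
grip_width: 0.0004
```

Run:
```python
from h import *
o=telemetry.get_obs(); print(o['tool_pos'],o['force'],o['joint_velocities'].round(1))
c=cam('wrist'); cv2.imwrite('pics/w10.png',c['img'])
O=np.array([.539,-.0603]); a=np.radians(82.76); Y=np.array([np.cos(a),np.sin(a)]); X=np.array([Y[1],-Y[0]])
for n,y,z in(('post@24',.076,.049),('post@0',.1,.049),('tongue tip@24',.053,.029),('tip@0',.077,.029),('recess',.045,.024)): print(n,np.round(proj(c,np.append(O+y*Y,z)),1))
```

```text
[ 0.53133839 -0.09679872  0.12973531] [0.0492127  0.32730113 0.10982855] [0.9 0.5 1.  0.3 0.9 0.  0. ]
post@24 [322.5  58.5]
post@0 [322.9  12.5]
tongue tip@24 [321.9 102.5]
tip@0 [322.2  62.5]
recess [321.8 115.6]
```

View pics/w10.png

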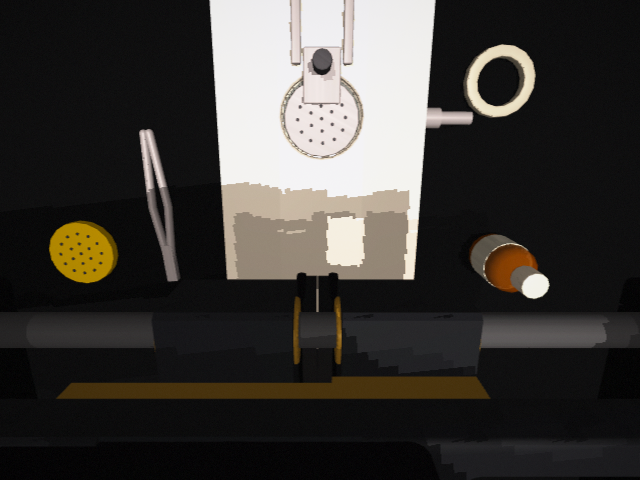

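The tongue tip is at (321,103) and the post top at about (322,58). The predictions for a slide fully home were (322,102.5) and (322.5,58.5). The disc is flush under it, and the bystanders in view have not moved.

```bash
python3 -c "
from h import *
print(env.sign_off())"
```

```text
the job is handed in; nothing more can be done
None
```

The disc is in the recess and the retaining slide is home over it. I handed the job in at about 11.4 s of the 48 s allowed; sign-off gives no verdict.

**How it was done:**
- **Disc:** I pushed it with two fingertips set 30 mm apart as a cradle rather than with a single fingertip. It was never gripped or lifted, and it dropped into the recess.
- **Slide:** I pushed the post with the shut fingers until it stopped firmly, at about 7 N against about 1.7 N while sliding.
- **Finish:** I backed off and raised the arm clear, with the force reading near zero.

**Last checks:**
- **Slide home:** in the last wrist picture, the tongue tip and post were within about 1 px of where a fully home slide (24 mm) should appear.
- **Disc flush:** in the earlier pictures the disc's apparent size was 0.90 of the recess against 0.91 expected if flush. The side view showed no raised edge, and the slide passed over it freely.
- **Bystanders:** the forceps, gasket, bottle and one yellow disc in view looked undisturbed. The racks and tip box were out of that view, and no force reading suggested I had touched them.
- **Disagreements:** the side camera put positions along the block about 5–7 mm away from the scene and wrist cameras, probably because I picked those pixels by hand. I used the scene and wrist values, which agreed to about 2 mm.

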